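# Weigh a wrapped cake and print its label

## Robot

A 6-joint arm with a two-finger parallel gripper is mounted at the origin on the work surface. World frame = base frame: x ahead of the robot, y to its left, z up, the work surface at z = 0. Lengths are in m, angles in rad, forces in N, time in s.
With the tool pointing down it reaches from about 0.25 to 0.775 m from the base axis. Payload 4 kg.
Tool frame: the origin (TCP) lies between the finger pads; the fingertips stand 11 mm ahead of it and the grasp point (between the pads) lies 8 mm behind it (robot.tip_extent is the z of the fingertips in the tool frame, in m); z points along the fingers, y is the line along which they close (so a half turn about z gives the same grasp; the last joint's range is limited). The gripper opens to 94 mm and grips with 3 to 60 N. Pads are 16 mm wide; open, the fingers measure 119 mm over their backs; the gripper's body (75 mm by 177 mm) begins 78 mm behind the grasp point.
Start: joints at [-1.271, 0.087, 1.371, -0, 1.684, -0.103], TCP at [0.216, -0.506, 0.217] pointing down, gripper open.
Joint ranges: [-3.1, 3.1], [-0.76, 2.03], [0.27, 2.55], [-1.08, 4.22], [0.17, 2.65], [-2.57, 2.57]. Speed limits (rad/s): [2.79, 2.79, 3.14, 3.14, 3.14, 3.14].

## Interface

Orientations are given as [roll, pitch, yaw] about the fixed x, y, z axes, in that order (R = Rz(yaw) Ry(pitch) Rx(roll)).
In Python, from bench import robot, imaging gives the robot as it stands.
- The arm moves only by the shell command python3 -m pendant 'ROWS'. ROWS is JSON, a list of rows, each a list of 7 numbers: the shift along the world's x, y, z in cm, then the turn, a rotation vector about the world's x, y, z in degrees, then the opening, from 0 (shut) to 1 (fully open). In form: [[dx, dy, dz, ax, ay, az, jaw], ...]. A call has 1 to 8 rows; each row shifts and turns the commanded pose from where the row before left it; what a row does not reach is not made up. A row lasts 1/10 s, in which the tool goes at most 50 mm and 8.59 degrees, less where a joint would pass 70% of its speed; a pose out of reach is approached as far as the arm can. A call is refused whole if a number of a shift passes 5 or a number of a turn 8.59, either way. A call with a gripper value outside its range is refused whole. The fingers move at their own pace and stop on an object; the grip force is fixed at half the most. Time passes only in rows, so rows that do not move let the fingers close. It gives the time, the measured TCP pose, the force, the opening and the grip force at its end, in the units of the state.
- robot.get_obs(): the state, without advancing time (a new reading comes with each control period).
- imaging.snapshot(name): name is "side" or "top" or "wrist"; returns the picture (420x560x3 uint8, red, green, blue); there is no depth.
- imaging.camera_params(name): a dict with "camera_matrix" (3x3 intrinsics, pixels), "R" (3x3) and "t" (3): a world point X has camera coordinates R X + t. Camera axes: x right, y down, z forward; pixel columns grow to the right and rows downward; lengths in m; the calibration is good to about 2 mm. A picture is of the moment at which its call begins: read the wrist's pose just before it. camera_params takes no time and is no camera call; for the wrist camera it gives the pose at the moment of the call.
- robot.close_job(): hands the job in; it is judged then, once.
The state is a dict: "time": time; "joint_positions": joint angles; "qvel": joint speeds; "joint_torque": joint torques, N m; "tool_pos": TCP position; "ee_rot": TCP orientation; "wrist_force": force on the tool from outside, world axes, zero at the start; "wrist_torque": the same for the moment, N m; "width": finger opening in m; "finger_force": force on a finger pad.
Only numpy, scipy, OpenCV 4.12 (cv2) and the standard library are available. Lean on these libraries where they do the work, as an engineer would, in place of code of your own. Each camera call takes 0.05 s, during which the arm holds its last target. There are 200 camera calls.

## Task

Take the wrapped cake with the red seal from the bamboo tray, gripping it gently because it is soft, set it down softly flat in the middle of the scale's steel pan and let go of it. Then press the green button on the label terminal fully down and release it, leaving the cake on the pan. Do not push the green button before the cake is on the pan, do not press the red button, and leave everything else where it is.

Things in the scene. Friction and masses are not known exactly. Their poses are not given: they have to be found in the camera images.
- red_pack: wrapped green cake with a red round seal on top, a block 90 (x) x 56 (y) x 38 (z) mm, 0.13 to 0.25 kg, on the tray. Origin: centre of its underside; z up, x along its length. It is soft: a grip of 20 to 30 N across its width is safe; over 45 N a side, over 20 N against the pan, or a drop of over 10 mm spoils it
- gold_pack: the same wrapped cake, 90 x 56 x 38 mm, with a gold seal, on the other place of the tray, in line with the first lengthwise (30 mm between their ends); leave it there. Origin: centre of its underside
- tray: low bamboo tray, fixed, 270 (x) x 150 (y) mm outside, floor 6 mm thick, rim 6 mm wide and 14 mm high above the table. Origin: centre of its underside; x along its length. The two cakes lie on its floor 60 mm either side of its centre along x, their long sides along x (within about 0.1 rad)
- pan_top (a point): centre of the top face of the scale's square steel pan, 184 x 184 mm, flat without a rim, 60 mm above the table when empty. Axes along the pan's sides, z up. The pan is sprung and sinks a few mm under load, 8 mm at most. The white scale under it, 190 x 190 x 45 mm, is fixed
- green_button (a joint): travel of the green push button, m: 0 = up, 0.008 = fully down; a spring returns it; about 5 N hold it fully down
- green_button_top (a point): centre of the top face of the green button's cap, 40 mm in diameter, about 74 mm above the table when up; it moves with the cap. The cap stands in a black collar 56 mm in diameter, 12 mm high, so that fully down it is still 4 mm proud of the collar
- red_button (a joint): travel of the red button, m, the same kind of button; it is not to be pressed
- red_button_top (a point): centre of the top face of the red button's cap, 40 mm in diameter; it stands 120 mm from the green one, centre to centre
- terminal: grey label terminal, fixed, 120 (x) x 200 (y) x 50 (z) mm, with the two buttons on its top 60 mm either side of its centre along y. Origin: centre of its underside
- tea_can: green tea jar with a brass-coloured lid, 72 mm in diameter, 110 mm high, standing beyond the work. Origin: centre of its underside
- figure: dark wood carved figure, 68 mm in diameter at the foot, 120 mm high, standing beyond the work. Origin: centre of its underside. (Behind the scale lies a closed green gift box, 110 x 180 x 60 mm, fixed.)
- pan: the scale's steel pan itself; origin at the centre of its underside, 6 mm below point pan_top
Things that resemble listed ones, but are neither listed nor needed, are in the scene too. What is shaped like the red_pack but blue or purple is not meant.

How it is judged:
On the way, in this order (a step that is already met when the one before it is completed fails the run):
1. the red-sealed cake lies flat and at rest in the middle of the pan, let go (horizontal distance between red_pack and pan_top below 0.04 m and z of red_pack in the frame of pan_top between -0.006 and 0.006 m and angle between red_pack's own z axis and vertical below 0.1 rad and linear speed of red_pack below 0.02 m/s and contact force between the fingers and red_pack below 0.05 N), for 0.3 s.
2. the green button is pressed fully down, with the cake on the pan (all of step 1 and value of joint green_button above 0.0068 m), for 0.05 s.
3. the green button is let up again (value of joint green_button below 0.0015 m), for 0.2 s.
At the end, for the whole second after the job is handed in: Red-sealed cake flat (0.1 rad), at rest, released, within 40 mm of the pan's centre; then green button pushed down 6.8 of its 8 mm and up again (under 1.5 mm); red button up (under 1.5 mm); gold-sealed cake, jar and figure within 25 mm of their starts (all of step 1 and value of joint each of green_button, red_button below 0.0015 m and distance of each of gold_pack, tea_can, figure from where it was at the start of the episode below 0.025 m); the robot touches nothing.
It fails at once if the cake is crushed by the fingers (more than 45 N on a side, 90 N in all) (contact force between the fingers and red_pack above 90 N).
It fails at once if the cake is pressed on the pan with more than 20 N, or dropped (falling free faster than 0.45 m/s, about 10 mm) (contact force between red_pack and pan above 20 N or (contact force between the fingers and red_pack below 0.05 N and linear speed of red_pack above 0.45 m/s)).
It fails at once if the red button is pressed (more than 3 mm) (value of joint red_button above 0.003 m).
It fails at once if the green button is pushed (more than 5 mm) while the cake is off the pan (value of joint green_button above 0.005 m and horizontal distance between red_pack and pan_top above 0.09 m).
It fails at once if another thing is knocked over or pushed away (gold-sealed cake, jar or figure moved more than 40 mm) (distance of any of gold_pack, tea_can, figure from where it was at the start of the episode above 0.04 m).
It also fails if it takes over 45 s, if anything falls off the work surface, if the arm or the gripper's body presses on something with over 40 N, if the wrist force passes 120 N, or if a joint passes its speed limit or range.

## Working session

There is one attempt and no reset: what is moved stays moved. The work goes in short steps, Python scripts to look and compute and a shell command to move; the robot and the scene stay as the last step left them, time stands still between calls to the robot, and variables do not carry over. Pictures are saved under pics/ and viewed, at most 10 in all, crops included, and the job is handed in when it is done.

```bash
mkdir -p pics
cat > h.py <<'E'
import numpy as np,cv2
from bench import robot,imaging
def save(n,f):
    p=imaging.camera_params(n); im=imaging.snapshot(n); cv2.imwrite('pics/'+f,im[:,:,::-1]); np.savez('pics/'+f[:-4],K=p['camera_matrix'],R=p['R'],t=p['t']); return im
def ray(f,uv):
    d=np.load('pics/'+f+'.npz'); R=d['R']; c=-R.T@d['t']; v=R.T@np.linalg.inv(d['K'])@np.array([uv[0],uv[1],1.]); return c,v/np.linalg.norm(v)
def atz(f,uv,z):
    c,v=ray(f,uv); return c+v*(z-c[2])/v[2]
def tri(*obs):
    A=np.zeros((3,3));b=np.zeros(3)
    for f,uv in obs:
        c,v=ray(f,uv);P=np.eye(3)-np.outer(v,v);A+=P;b+=P@c
    X=np.linalg.solve(A,b); r=[np.linalg.norm((np.eye(3)-np.outer(ray(f,uv)[1],ray(f,uv)[1]))@(X-ray(f,uv)[0])) for f,uv in obs]
    return X.round(4),np.round(r,4)
E
python3 - <<'E'
from h import *
for n in('top','side','wrist'): save(n,n+'0.png')
for n in('top0','side0','wrist0'):
    d=np.load('pics/'+n+'.npz');print(n,(-d['R'].T@d['t']).round(3))
o=robot.get_obs();print(o['tool_pos'],o['ee_rot'],o['width'],o['time'])
E
```

```text
top0 [0.447 0.006 1.232]
side0 [0.167 0.902 0.838]
wrist0 [ 0.284 -0.475  0.383]
[ 0.2154791  -0.50559958  0.21557631] [-3.13989755e+00 -1.72987843e-04  4.02840207e-01] 0.09400485241184223 0.15
```

View pics/top0.png

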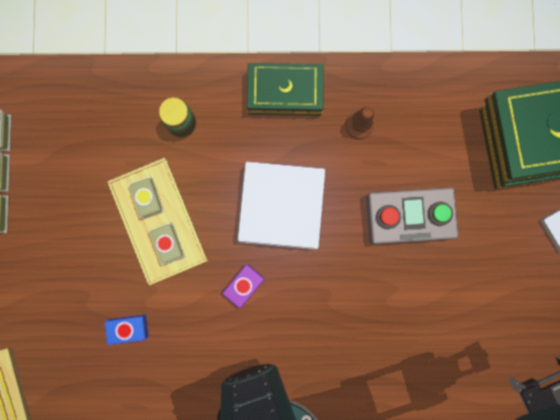

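View pics/side0.png

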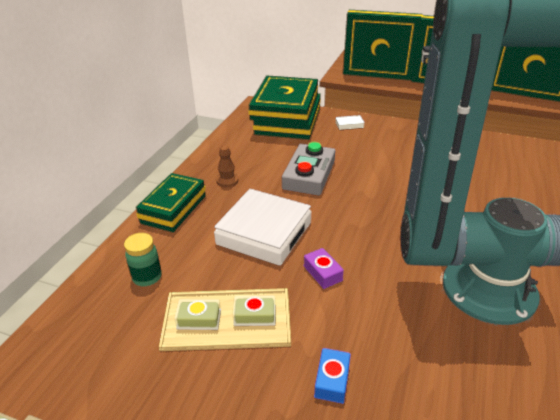

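The top view shows the red-sealed green cake at (165,243) and the gold one at (144,197). Things that could be taken for the red cake are the purple pack at (243,286) and the blue pack at (124,330). I choose the one on the tray and check it with close crops. The pan is at (282,205), the green button at (442,213) and the red one at (390,217).

Run:
```python
import cv2,numpy as np
t=cv2.imread('pics/top0.png');s=cv2.imread('pics/side0.png')
R=lambda im,x,y,w,h,k:cv2.resize(im[y:y+h,x:x+w],None,fx=k,fy=k,interpolation=cv2.INTER_CUBIC)
a=R(t,100,150,100,140,4);b=R(s,155,280,100+40,75,2.857)
cv2.imwrite('pics/c1.png',np.hstack([a,np.vstack([R(s,160,283,100,70,4),R(s,200,283,100,70,4)])]))
cv2.imwrite('pics/c2.png',np.vstack([np.hstack([R(t,232,155,100,100,3),R(t,365,180,100,100,3)]),np.hstack([R(s,212,180,100,100,3),R(s,270,130,100,100,3)])]))
```

```text
(no output)
```

View pics/c1.png

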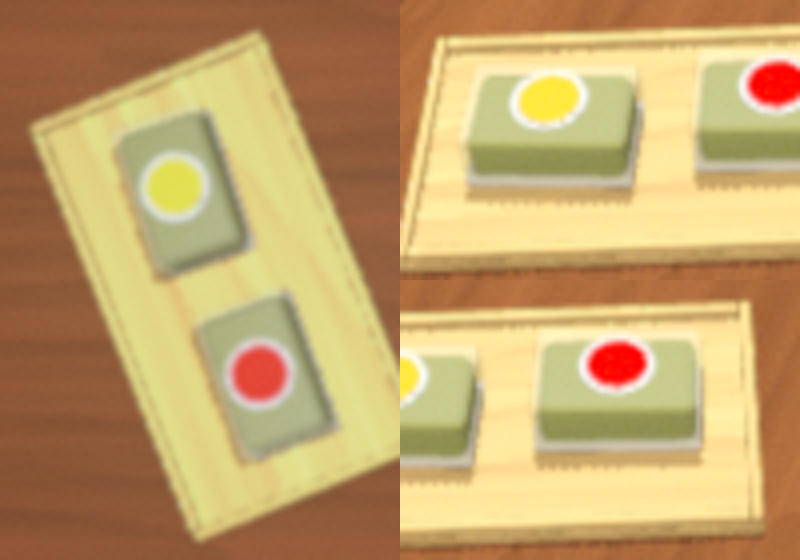

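View pics/c2.png

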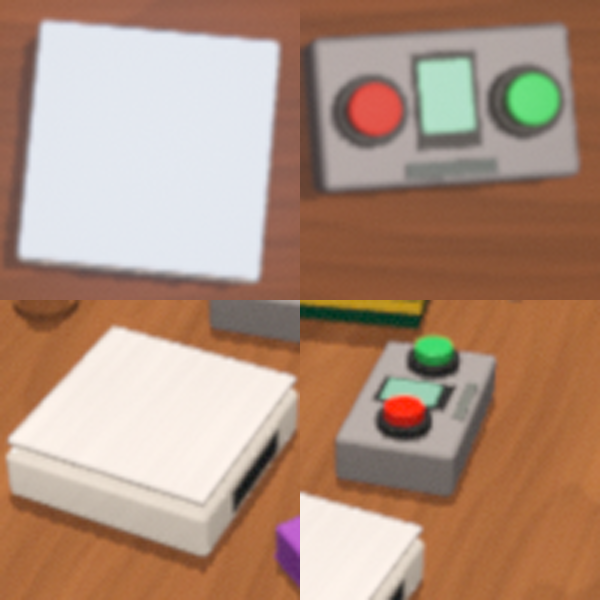

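The crops confirm a green cake with a red seal at top (164.6,243.0) and side (254.1,303.5). The pan corners and both button caps are also clear.

```bash
cat >> h.py <<'E'
def cr(p,ox,oy,x,y,k): return ((p[0]-ox+.5)/k-.5+x,(p[1]-oy+.5)/k-.5+y)
E
python3 - <<'E'
from h import *
T1=lambda *p:cr(p,0,0,100,150,4)
S1=lambda *p:cr(p,400,280,200,283,4)
print('red seal',tri(('top0',T1(259,373)),('side0',S1(617,363))))
print('gold',tri(('top0',T1(174,186)),('side0',cr((549,99),400,0,160,283,4))))
P=[]
for a,b in zip([(41,21),(279,41),(261,282),(19,261)],[(115,327),(297,379),(203,500),(12,440)]): pass
tp=[(41,21),(279,41),(261,282),(19,261)]
sp=[(12,440),(115,327),(297,379),(203,500)]
for a,b in zip(tp,sp):
    r=tri(('top0',cr(a,0,0,232,155,3)),('side0',cr(b,0,300,212,180,3)));print(r);P.append(r[0])
P=np.array(P);print('pan',P.mean(0)); 
Q=np.array([atz('top0',cr(a,0,0,232,155,3),.06) for a in tp]);print(Q.round(4),Q.mean(0))
print('pan yaw',[np.degrees(np.arctan2(*(Q[j]-Q[i])[1::-1])) for i,j in((0,1),(1,2),(2,3),(3,0))])
for n,a,b in(('green',(533,99),(434,349)),('red',(376,109),(404,409))):
    print(n,tri(('top0',cr(a,300,0,365,180,3)),('side0',cr(b,300,300,270,130,3))))
C=[atz('top0',T1(*p),.044) for p in((198,325),(288,294),(328,425),(243,457))]
C=np.array(C);print('cake',C.round(4),C.mean(0))
L=[atz('top0',T1(*p),.014)for p in((32,128),(262,30),(200,542))];print('tray yaw',np.degrees(np.arctan2(*(L[2]-L[0])[1::-1])))
for i,j in((0,3),(1,2),(0,1),(3,2)): v=C[j]-C[i];print(np.degrees(np.arctan2(v[1],v[0])),np.linalg.norm(v))
E
```

```text
red seal (array([0.4759, 0.2613, 0.0451]), array([0.0007, 0.0007]))
gold (array([0.5856, 0.3123, 0.0447]), array([0.0007, 0.0007]))
(array([0.6609, 0.0714, 0.0603]), array([0.0025, 0.0025]))
(array([ 0.6452, -0.1124,  0.0576]), array([0.0017, 0.0017]))
(array([ 0.4611, -0.0955,  0.0554]), array([0.0003, 0.0003]))
(array([0.4793, 0.0898, 0.0626]), array([0.0015, 0.0015]))
pan [ 0.561625 -0.011675  0.058975]
[[ 0.6634  0.0724  0.06  ]
 [ 0.6465 -0.1116  0.06  ]
 [ 0.4608 -0.0952  0.06  ]
 [ 0.4779  0.0895  0.06  ]] [ 0.56213045 -0.01122566  0.06      ]
pan yaw [np.float64(-95.23923813580602), np.float64(174.96146544581472), np.float64(84.68953628373065), np.float64(-5.285451081585822)]
green (array([ 0.5402, -0.3784,  0.0678]), array([0.0008, 0.0008]))
red (array([ 0.5335, -0.2587,  0.0676]), array([0.0007, 0.0007]))
cake [[0.5048 0.2977 0.044 ]
 [0.5225 0.2454 0.044 ]
 [0.4462 0.2215 0.044 ]
 [0.4281 0.2706 0.044 ]] [0.4753972  0.25878324 0.044     ]
tray yaw -157.15391694308352
-160.53952568299604 0.08132732484714289
-162.5670121477299 0.07993283855008247
-71.237920529553 0.05518921633723396
-69.69495821976383 0.05236286678283514
```

```bash
python3 -m pendant '[[1.5,4.5,0.5,0,0,-4.5,1],[1.5,4.5,0.5,0,0,0,1],[1.5,4.5,0,0,0,0,1],[1.5,4.5,0,0,0,0,1],[1.5,4.5,0,0,0,0,1],[1.5,4.5,0,0,0,0,1],[1.5,4.5,0,0,0,0,1],[1.5,4.5,0,0,0,0,1]]'; python3 -m pendant '[[1.5,4.5,0,0,0,0,1],[1.5,4.5,0,0,0,0,1],[1.5,4.5,0,0,0,0,1],[1.5,4.5,0,0,0,0,1],[1.5,4.5,0,0,0,0,1],[1.5,4.5,0,0,0,0,1],[1,4,0,0,0,0,1],[0,0,0,0,0,0,1]]'
```

```text
time: 0.95
tool_pos: [0.3356, -0.1442, 0.2264]
ee_rot: [3.141, -0.0, 0.323]
wrist_force: [0.9, -0.3, -0.1]
width: 0.094
finger_force: 0.0
time: 1.75
tool_pos: [0.4355, 0.168, 0.2255]
ee_rot: [-3.14, 0.001, 0.331]
wrist_force: [0.1, -0.3, -0.5]
width: 0.0942
finger_force: 0.0
```

```bash
python3 -c "
from h import *
save('wrist','w1.png')"; python3 -m pendant '[[2,4.5,0,0,0,0,1],[2,4.5,0,0,0,0,1],[0,0,0,0,0,-0.5,1],[0,0,0,0,0,0,1]]'; python3 -c "
from h import *
b=save('wrist','w2.png');a=cv2.imread('pics/w1.png');b=cv2.imread('pics/w2.png')
cv2.imwrite('pics/w12.png',cv2.resize(np.vstack([a[100:400],b[100:400]]),None,fx=1,fy=1))
for n in('w1','w2'):
  d=np.load('pics/'+n+'.npz');print((-d['R'].T@d['t']).round(3))
  for g in((.476,.2605,.044),(.5856,.312,.044)):
    p=d['K']@(d['R']@np.array(g)+d['t']);print(p/p[2])"
```

```text
time: 2.2
tool_pos: [0.4755, 0.2528, 0.2257]
ee_rot: [3.14, 0.002, 0.315]
wrist_force: [0.2, -0.1, 0.2]
width: 0.094
finger_force: 0.0
[0.507 0.193 0.393]
[205.63155702 123.23491823   1.        ]
[182.957753   -18.35023944   1.        ]
[0.547 0.278 0.393]
[274.96332345 189.5549795    1.        ]
[258.15930914  62.14145241   1.        ]
```

View pics/w12.png

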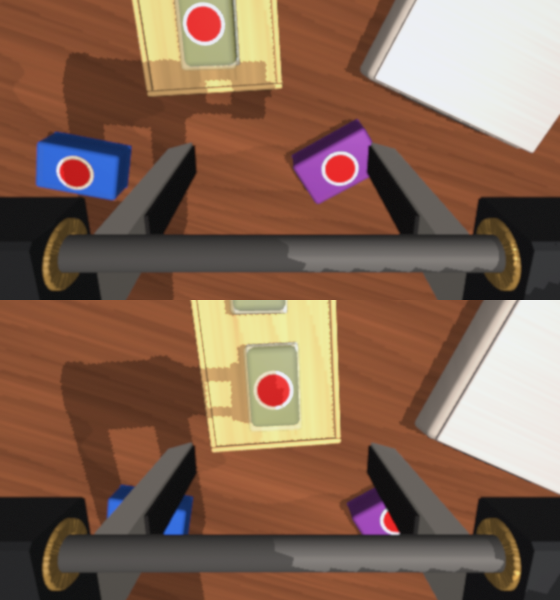

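w1 shows the red seal at (204,123). w2 shows it at (273,190), with cake corners near (246,146), (297,143), (300,225) and (251,229). The cake is turned slightly relative to the tool.

Run:
```python
from h import *
print(tri(('w1',(204,123)),('w2',(273.3,190)),('top0',(164.6,243.0)),('side0',(254.1,303.5))),tri(('w1',(204,123)),('w2',(273.3,190))))
for z in(.008,.044):
    C=np.array([atz('w2',p,z) for p in((246,146),(297,143),(300,225),(251,229))]);print(C.mean(0).round(4))
    for i,j in((3,0),(2,1),(0,1),(3,2)): v=C[j]-C[i];print(np.degrees(np.arctan2(v[1],v[0])).round(1),np.linalg.norm(v).round(4))
o=robot.get_obs();print(o['tool_pos'],np.degrees(o['ee_rot']),robot.tip_extent)
```

```text
(array([0.4755, 0.2615, 0.0449]), array([0.0004, 0.0005, 0.0009, 0.0009])) (array([0.4756, 0.2619, 0.0454]), array([0.0003, 0.0003]))
[0.4709 0.2611 0.008 ]
20.0 0.0946
20.9 0.093
-68.6 0.0553
-67.1 0.0567
[0.478  0.2627 0.044 ]
20.0 0.0858
20.9 0.0843
-68.6 0.0501
-67.1 0.0514
[0.47542845 0.25235137 0.22631421] [1.79935135e+02 6.91769313e-02 1.80036442e+01] 0.011
```

```bash
python3 -m pendant '[[0,0.9,-3,0,0,2,1],[0,0,-4,0,0,0,1],[0,0,-4,0,0,0,1],[0,0,-3,0,0,0,1],[0,0,-2,0,0,0,1],[0,0,-1,0,0,0,1],[0,0,0,0,0,0,1],[0,0,0,0,0,0,1]]'
```

```text
time: 3.05
tool_pos: [0.4765, 0.2625, 0.0582]
ee_rot: [3.141, -0.003, 0.349]
wrist_force: [-0.1, 0.4, 0.0]
width: 0.0943
finger_force: 0.0
```

```bash
python3 -m pendant '[[0,0,-1.5,0,0,0,1],[0,0,-1.2,0,0,0,1],[0,0,-0.7,0,0,0,1],[0,0,0,0,0,0,1],[0,0,0,0,0,0,0.8],[0,0,0,0,0,0,0.7],[0,0,0,0,0,0,0.6]]'
```

```text
time: 3.75
tool_pos: [0.476, 0.2632, 0.0231]
ee_rot: [3.142, -0.001, 0.351]
wrist_force: [0.7, -0.5, -0.0]
width: 0.073
finger_force: 0.0
```

```bash
python3 -m pendant '[[0,0,0,0,0,0,0.5],[0,0,0,0,0,0,0.5],[0,0,0,0,0,0,0.5],[0,0,0,0,0,0,0.5]]'
```

```text
time: 4.15
tool_pos: [0.4759, 0.2629, 0.0228]
ee_rot: [3.141, -0.0, 0.35]
wrist_force: [0.5, -0.6, 0.9]
width: 0.0556
finger_force: 30.0
```

```bash
python3 -m pendant '[[0,0,0.7,0,0,0,0.4],[0,0,2,0,0,0,0.4],[0,0,3,0,0,0,0.4],[0,0,3,0,0,0,0.4],[0,0,2,0,0,0,0.4],[0,0,1,0,0,0,0.4],[0,0,0,0,0,0,0.4]]'
```

```text
time: 4.85
tool_pos: [0.4763, 0.2634, 0.1411]
ee_rot: [-3.141, -0.003, 0.351]
wrist_force: [0.4, 0.2, -2.5]
width: 0.0558
finger_force: 30.0
```

```bash
python3 -m pendant '[[0.3,-1,0,0,0,0,0.4],[1,-3,0,0,0,0,0.4],[1.3,-4,0,0,0,0,0.4],[1.3,-4,0,0,0,0,0.4],[1.3,-4,0,0,0,0,0.4],[1.3,-4,0,0,0,0,0.4],[1.2,-4,0,0,0,0,0.4],[0.6,-2,0,0,0,0,0.4]]'; python3 -m pendant '[[0.3,-1,0,0,0,0,0.4],[0,-0.3,0,0,0,0,0.4],[0,0,0,0,0,0,0.4],[0,0,0,0,0,0,0.4]]'; python3 -c "
from h import *
save('side','s3.png');save('wrist','w3.png');save('top','t3.png')
a,b,c=[cv2.imread('pics/%s.png'%n) for n in('s3','w3','t3')]
cv2.imwrite('pics/m3.png',np.vstack([cv2.resize(a[150:290,190:390],(800,560))[:300],cv2.resize(b[100:400],(800,300))]))
cv2.imwrite('pics/m3.png',np.hstack([cv2.resize(a[140:290,190:320],(400,460)),cv2.resize(b,(400,300))[:,:,:] if 0 else cv2.resize(b[:,80:446],(400,460))]))"
```

```text
time: 5.65
tool_pos: [0.5579, -0.0011, 0.137]
ee_rot: [-3.141, 0.004, 0.347]
wrist_force: [-0.6, 1.1, -1.8]
width: 0.056
finger_force: 30.0
time: 6.05
tool_pos: [0.5611, -0.0088, 0.1392]
ee_rot: [-3.141, 0.001, 0.352]
wrist_force: [0.4, -0.2, -1.6]
width: 0.0557
finger_force: 30.0
```

View pics/m3.png

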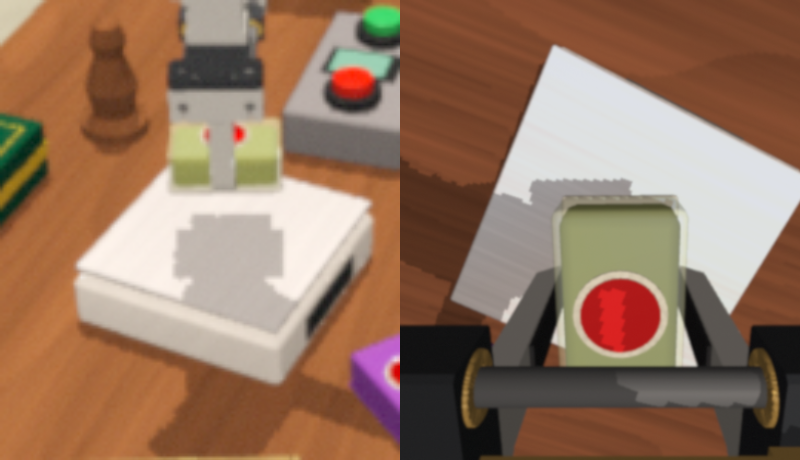

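The cake hangs level over the pan, with its seal centred between the fingers. I'm lowering it now.

```bash
python3 -m pendant '[[0,-0.2,-1.5,0,0,0,0.4],[0,0,-2,0,0,0,0.4],[0,0,-1,0,0,0,0.4],[0,0,-0.5,0,0,0,0.4],[0,0,0,0,0,0,0.4],[0,0,0,0,0,0,0.4]]';  python3 -m pendant '[[0,0,-0.3,0,0,0,0.4],[0,0,-0.2,0,0,0,0.4],[0,0,-0.2,0,0,0,0.4],[0,0,0,0,0,0,0.4],[0,0,0,0,0,0,0.4]]'
```

```text
time: 6.8
tool_pos: [0.562, -0.012, 0.09]
ee_rot: [3.141, -0.001, 0.35]
wrist_force: [0.1, 1.2, -1.3]
width: 0.0554
finger_force: 30.0
time: 7.3
tool_pos: [0.5616, -0.012, 0.0825]
ee_rot: [3.142, 0.0, 0.35]
wrist_force: [-0.4, -0.0, -1.5]
width: 0.0559
finger_force: 30.0
```

```bash
python3 -m pendant '[[0,0,-0.2,0,0,0,0.4],[0,0,-0.1,0,0,0,0.4],[0,0,0,0,0,0,0.4],[0,0,0,0,0,0,0.4]]'; python3 -m pendant '[[0,0,-0.1,0,0,0,0.4],[0,0,-0.1,0,0,0,0.4],[0,0,0,0,0,0,0.4],[0,0,0,0,0,0,0.4]]'
```

```text
time: 7.7
tool_pos: [0.5616, -0.012, 0.0794]
ee_rot: [3.142, 0.0, 0.35]
wrist_force: [-0.6, 0.2, -1.2]
width: 0.0557
finger_force: 30.0
time: 8.1
tool_pos: [0.5616, -0.012, 0.0774]
ee_rot: [3.142, 0.0, 0.35]
wrist_force: [0.5, -0.7, -1.8]
width: 0.0557
finger_force: 30.0
```

```bash
python3 -m pendant '[[0,0,-0.1,0,0,0,0.4],[0,0,0,0,0,0,0.4],[0,0,0,0,0,0,0.4]]'; python3 -m pendant '[[0,0,-0.1,0,0,0,0.4],[0,0,0,0,0,0,0.4],[0,0,0,0,0,0,0.4]]'
```

```text
time: 8.4
tool_pos: [0.5617, -0.012, 0.0768]
ee_rot: [3.141, -0.0, 0.35]
wrist_force: [0.3, 0.4, 0.4]
width: 0.0557
finger_force: 30.0
time: 8.7
tool_pos: [0.5618, -0.012, 0.0758]
ee_rot: [3.141, -0.0, 0.35]
wrist_force: [-0.1, 1.1, 1.6]
width: 0.0556
finger_force: 30.0
```

The pan now carries the cake, so I'm opening the gripper.

```bash
python3 -m pendant '[[0,0,0,0,0,0,0.62],[0,0,0,0,0,0,0.7],[0,0,0,0,0,0,0.8],[0,0,0,0,0,0,0.95],[0,0,0,0,0,0,1],[0,0,0,0,0,0,1],[0,0,0,0,0,0,1]]'; python3 -m pendant '[[0,0,1,0,0,0,1],[0,0,3,0,0,0,1],[0,0,4,0,0,0,1],[0,0,4,0,0,0,1],[0,0,3,0,0,0,1],[0,0,0,0,0,0,1]]'
```

```text
time: 9.4
tool_pos: [0.5616, -0.012, 0.0755]
ee_rot: [3.142, 0.0, 0.35]
wrist_force: [-0.6, 0.6, 0.8]
width: 0.0936
finger_force: 0.0
time: 10.0
tool_pos: [0.5642, -0.0123, 0.2328]
ee_rot: [3.136, -0.011, 0.351]
wrist_force: [0.3, -0.2, -0.0]
width: 0.0939
finger_force: 0.0
```

```bash
python3 -m pendant '[[-1.1,-4.5,0,0,0,0,0.5],[-1.1,-4.5,0,0,0,0,0],[-1.1,-4.5,0,0,0,0,0],[-1.1,-4.5,0,0,0,0,0],[-1.1,-4.5,0,0,0,0,0],[-1.1,-4.5,0,0,0,0,0],[-1.1,-4.5,0,0,0,0,0],[0,0,0,0,0,0,0]]';python3 -c "
from h import *
save('wrist','w4.png')"; python3 -m pendant '[[-1,-4,0,0,0,0,0],[-1,-3,0,0,0,0,0],[0,0,0,0,0,0,0],[0,0,0,0,0,0,0]]'; python3 -c "
from h import *
save('wrist','w5.png');save('top','t5.png')
a,b,c=[cv2.imread('pics/%s.png'%n) for n in('w4','w5','t5')]
cv2.imwrite('pics/m5.png',np.hstack([np.vstack([a[:300],b[:300]]),cv2.resize(c[150:270,230:278+55-53],None,fx=4,fy=4)[:600] if 0 else np.vstack([cv2.resize(c[155:255,235:315],(240,300)),cv2.resize(c[155:290,100:208],(240,300))])]))
for n in('w4','w5'):
    d=np.load('pics/'+n+'.npz')
    for g in((.54,-.379,.074),(.5335,-.259,.074)):
      p=d['K']@(d['R']@np.array(g)+d['t']);print(n,p/p[2])
"
```

```text
time: 10.8
tool_pos: [0.4821, -0.3318, 0.2236]
ee_rot: [-3.141, 0.003, 0.343]
wrist_force: [-0.2, 0.3, 0.4]
width: 0.0335
finger_force: 0.0
time: 11.25
tool_pos: [0.4649, -0.3959, 0.2248]
ee_rot: [-3.14, -0.0, 0.351]
wrist_force: [-0.1, 0.0, -0.7]
width: 0.0009
finger_force: 0.0
w4 [353.47953344 157.74600438   1.        ]
w4 [223.82610638 118.35574081   1.        ]
w5 [294.11501976 114.8818734    1.        ]
w5 [159.36288977  72.02127324   1.        ]
```

View pics/m5.png

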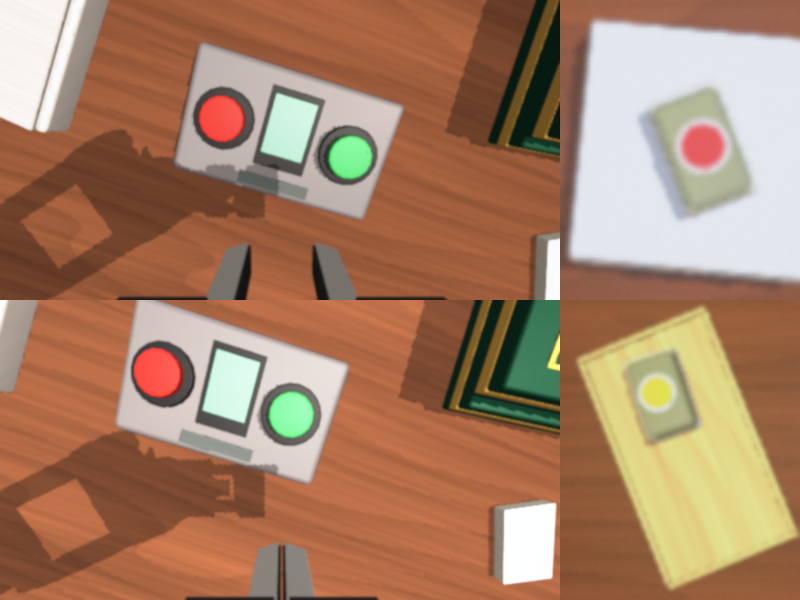

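The cake lies flat near the pan's centre, and the gold one hasn't moved. The green cap is at (350,157) in w4 and (291.5,114) in w5.

Run:
```python
from h import *
print(tri(('w4',(350,157)),('w5',(291.5,114))),tri(('w4',(350,157)),('w5',(291.5,114)),('top0',cr((533,99),300,0,365,180,3))))
c=tri(('top0',cr((703,147),560,0,235,155,3)));
print(atz('top0',cr((703,147),560,0,235,155,3),.097), robot.get_obs()['tool_pos'])
```

```text
(array([ 0.5397, -0.3766,  0.0708]), array([0.0003, 0.0003])) (array([ 0.54  , -0.3763,  0.0735]), array([0.0006, 0.0003, 0.0005]))
[ 0.56107836 -0.01222391  0.097     ] [ 0.46527509 -0.39530073  0.22535289]
```

```bash
python3 -m pendant '[[3,0.8,0,0,0,0,0],[3,0.8,0,0,0,0,0],[1.5,0.3,-2,0,0,0,0],[0,0,-4,0,0,0,0],[0,0,-4,0,0,0,0],[0,0,-2.5,0,0,0,0],[0,0,0,0,0,0,0],[0,0,0,0,0,0,0]]'
```

```text
time: 12.15
tool_pos: [0.5402, -0.3768, 0.1011]
ee_rot: [-3.142, -0.0, 0.352]
wrist_force: [-0.2, -0.2, -0.0]
width: 0.0004
finger_force: 0.0
```

```bash
python3 -m pendant '[[0,0,-1,0,0,0,0],[0,0,-0.6,0,0,0,0],[0,0,-0.3,0,0,0,0],[0,0,-0.3,0,0,0,0],[0,0,0,0,0,0,0],[0,0,0,0,0,0,0]]';python3 -m pendant '[[0,0,-0.2,0,0,0,0],[0,0,0,0,0,0,0],[0,0,0,0,0,0,0]]'
```

```text
time: 12.75
tool_pos: [0.5403, -0.3783, 0.0797]
ee_rot: [3.14, -0.001, 0.35]
wrist_force: [1.6, 0.1, 3.9]
width: 0.0002
finger_force: 1.9
time: 13.05
tool_pos: [0.5402, -0.3783, 0.0773]
ee_rot: [3.14, -0.001, 0.35]
wrist_force: [1.3, 0.3, 6.3]
width: 0.0004
finger_force: 2.7
```

```bash
python3 -m pendant '[[0,0,-0.1,0,0,0,0],[0,0,-0.1,0,0,0,0],[0,0,0,0,0,0,0],[0,0,0,0,0,0,0]]'
```

```text
time: 13.45
tool_pos: [0.5403, -0.3784, 0.0772]
ee_rot: [3.139, -0.002, 0.351]
wrist_force: [-0.1, 2.2, 9.9]
width: 0.0006
finger_force: 5.4
```

The tool stopped at 77 mm while the force rose to about 10 N, so the button is fully down. I'm releasing it and rising clear.

```bash
python3 -m pendant '[[0,0,1,0,0,0,0],[0,0,3,0,0,0,0],[0,0,4,0,0,0,0],[0,0,4,0,0,0,0],[0,0,0,0,0,0,0],[0,0,0,0,0,0,0],[0,0,0,0,0,0,0],[0,0,0,0,0,0,0]]'; python3 -c "
from h import *
save('top','t6.png');save('side','s6.png')
c,s=[cv2.imread('pics/%s.png'%n) for n in('t6','s6')]
cv2.imwrite('pics/m6.png',np.hstack([cv2.resize(c[50:300,100:470],(444,300)),cv2.resize(s[120:360,120:400],(350,300))]))"
```

```text
time: 14.25
tool_pos: [0.5385, -0.3773, 0.1913]
ee_rot: [-3.137, 0.003, 0.35]
wrist_force: [0.0, -0.2, 0.4]
width: 0.0008
finger_force: 0.0
```

View pics/m6.png

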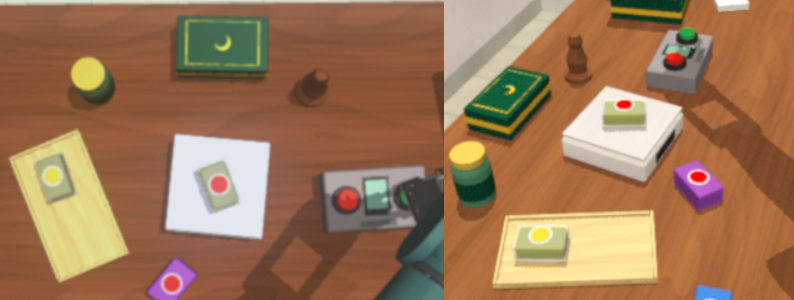

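The cake lies flat at the pan centre (218,185), both buttons are up, and everything else is in place.

```bash
python3 -c "
from bench import robot
print(robot.close_job())"
```

```text
the job is handed in; nothing more can be done
None
```

The red-sealed cake is flat in the middle of the pan and let go, the green button was pressed fully down and released, nothing else was moved, and the job is handed in (no verdict was returned).

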